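# Fetch the cutter jar from behind the soak tub

## Task

The glass cutter jar with the blue lid, standing behind the white soak tub against the ultrasonic cleaner, is due for the steriliser. Slide the tub aside along the counter, take the blue-lidded jar out, keeping it upright, and set it gently into an empty well of the aluminium tray; then slide the tub back square onto its grey mat in front of the cleaner. The jars are thin glass, so hold lightly, and leave the two white-lidded jars, the tall bottle and the nail brush undisturbed.

Things in the scene. Friction and masses are not known exactly. Their poses are not given: they have to be found in the camera images.
- tub: White lidded instrument soak tub, loose, 125 (its x) x 190 (its y) x 102 mm high, about 0.5 to 1 kg, too wide to grip; it slides on the counter. Below 68 mm the base is 121 x 186 mm, the lid above it juts out 2 mm all round. Origin: centre of the underside; z up. At the start it stands on the grey mat.
- mat (a point): Centre of the flat grey drip mat (150 along its x, 214 along its y, 1 mm thick, fixed) on which the tub belongs, at counter height; its axes are those of the cleaner. The tub belongs centred on it, with its x and y axes along those of the mat.
- cleaner: Steel ultrasonic cleaner, fixed: 160 (x) x 190 (y) x 200 mm high. Origin: centre of its underside; its front panel faces its own -x, towards the robot, 80 mm from the origin. The jars stand within about 12 mm of that face, the mat lies 208 mm from the origin in -x.
- bluejar_center (a point): Centre (half-way up) of the upright round glass jar with the blue lid: diameter 46, height 40 mm, about 0.12 kg, thin glass (keep the grip under about 25 N). It stands on the counter in the narrow gap between tub and cleaner, side by side (82 to 104 mm between centres) with a white-lidded jar. z up.
- whitejar_center (a point): Centre of the white-lidded jar that stands beside the blue one behind the tub; same size. Leave it.
- trayjar_center (a point): Centre of the other white-lidded jar, same size, which stands in the middle well of the tray. Leave it.
- tray: Aluminium steriliser tray, fixed, 76 (x) x 196 (y) x 16 mm high, with three shallow round wells in a row along its y. Origin: centre of its underside.
- well0 (a point): Centre of the floor of the end well on the tray's -y side; the wells are 55 mm across and 8 mm deep, their floor lies 8 mm above the counter, 62 mm from well to well. Empty at the start.
- well1 (a point): Centre of the floor of the middle well. Taken by a white-lidded jar.
- well2 (a point): Centre of the floor of the end well on the tray's +y side. Empty at the start.
- bottle: Tall white disinfectant bottle with a blue label, loose, diameter 70, height 225 mm, 0.9 kg, standing off one end of the tub, with the tray on the robot's side of it; the counter off the tub's other end is free (a flat paper pad lies there). Origin: centre of its underside. Leave it.
- brush: Blue nail brush, loose, 40 (x) x 90 (y) x 41 mm high, on the robot's side of the tub. Origin: centre of its underside. Leave it.

How it is judged:
By the outcome, as a careful person would: the job done as asked, in the order asked, and still so for the second after the job is handed in, with the robot touching nothing.
It also fails if it takes over 72 s, if anything falls off the work surface, if the arm or the gripper's body presses on something with over 40 N, if the wrist force passes 120 N, or if a joint passes its speed limit or range.

## Robot

A 6-joint arm with a two-finger parallel gripper is mounted at the origin on the work surface. World frame = base frame: x ahead of the robot, y to its left, z up, the work surface at z = 0. Lengths are in m, angles in rad, forces in N, time in s.
With the tool pointing down it reaches from about 0.3 to 1 m from the base axis. Payload 5.1 kg.
Tool frame: the origin (TCP) lies midway between the tips of the shut fingers; the grasp point (between the pads) lies 19 mm behind it; z points along the fingers, y is the line along which they close (so a half turn about z gives the same grasp; the last joint's range is limited). The gripper opens to 95 mm and grips with 3 to 60 N. Pads are 20 mm wide; open, the fingers measure 119 mm over their backs; the gripper's body (75 mm by 180 mm) begins 59 mm behind the grasp point.
Start: joints at [1.135, 0.124, 1.65, -0, 1.367, -0.083], TCP at [0.225, 0.61, 0.215] pointing down, gripper open.
Joint ranges: [-2.61, 2.61], [-1.02, 2.33], [0.03, 2.71], [-1.35, 4.49], [0.32, 2.68], [-2.91, 2.91]. Speed limits (rad/s): [2.57, 2.57, 3.14, 3.14, 3.14, 3.14].

## Interface

Orientations are given as [roll, pitch, yaw] about the fixed x, y, z axes, in that order (R = Rz(yaw) Ry(pitch) Rx(roll)).
In Python, from cell import ctrl, imaging gives the robot as it stands.
- The arm moves only by the shell command python3 -m inch 'ROWS' [FORCE]. ROWS is JSON, a list of rows, each an object with "translation": the shift along the tool's x, y, z in cm, a list of three; "turn": the turn about the tool's z in degrees; "jaw": the opening, from -1 (shut) to 1 (fully open). A call has 1 to 20 rows; each row is the pose to reach, as a shift and turn from the pose commanded when the call began, along the tool's axes at that moment; what a row does not reach only later rows make up. A row lasts 1/12 s, in which the tool goes at most 41.7 mm and 7.16 degrees, less where a joint would pass 70% of its speed; a pose out of reach is approached as far as the arm can. A call with a gripper value outside its range is refused whole. The fingers move at their own pace and stop on an object; FORCE is the grip in N (left out, the last holds). Time passes only in rows, so rows that repeat a pose let the fingers close. It gives the time, the measured TCP pose, the force, the opening and the grip force at its end, in the units of the state.
- ctrl.state(): the state, without advancing time (a new reading comes with each control period).
- imaging.camera(name): name is "scene" or "side" or "wrist"; returns a dict with "img" (400x640x3 uint8, red, green, blue), "range_z" (400x640 float32, m along the optical axis (not along the pixel's ray), 0 where there is no reading), "fx", "fy", "cx", "cy" (pixels), "rvec" (rotation vector, rad) and "tvec" (3), from world to camera coordinates, as OpenCV has them. Camera axes: x right, y down, z forward; pixel columns grow to the right and rows downward; lengths in m; the calibration is good to about 2 mm. A picture is of the moment at which its call begins.
- ctrl.hand_in(): hands the job in; it is judged then, once.
The state is a dict: "time": time; "qpos": joint angles; "qvel": joint speeds; "tau": joint torques, N m; "eef_pos": TCP position; "ee_rot": TCP orientation; "force": force on the tool from outside, world axes, zero at the start; "moment": the same for the moment, N m; "width": opening from 0.0 (shut) to 1.0 (fully open); "grasp_force": force on a finger pad.
Only numpy, scipy, OpenCV 4.12 (cv2) and the standard library are available. Lean on these libraries where they do the work, as an engineer would, in place of code of your own. Each camera call takes 0.05 s, during which the arm holds its last target. There are 200 camera calls.

## Working session

There is one attempt and no reset: what is moved stays moved. The work goes in short steps, Python scripts to look and compute and a shell command to move; the robot and the scene stay as the last step left them, time stands still between calls to the robot, and variables do not carry over. Pictures are saved under pics/ and viewed, at most 12 in all, crops included, and the job is handed in when it is done.

```bash
mkdir -p pics; ls; cat > h.py <<'E'
import numpy as np,cv2
from cell import ctrl,imaging
def shot(n,f=None):
    c=imaging.camera(n)
    if f: cv2.imwrite('pics/'+f,c['img'][:,:,::-1])
    R=cv2.Rodrigues(np.array(c['rvec'],float))[0];t=np.array(c['tvec'],float).ravel()
    v,u=np.mgrid[0:400,0:640];z=c['range_z'].astype(float)
    P=np.stack([(u-c['cx'])/c['fx']*z,(v-c['cy'])/c['fy']*z,z],-1)
    W=(P-t)@R; W[z<=0]=np.nan
    c['R'],c['t'],c['W']=R,t,W
    return c
def st():
    s=ctrl.state();print({k:np.round(s[k],3).tolist() for k in('time','eef_pos','ee_rot','qpos','force','width','grasp_force')})
E
python3 - <<'E'
from h import *
st()
for n in('scene','side'):
    c=shot(n,n+'0.png');np.save(n+'0.npy',c['W']);np.save(n+'0i.npy',c['img'])
    print(n,(-c['R'].T@c['t']).round(3))
E
```

```text
pics
{'time': 0.0, 'eef_pos': [0.224, 0.609, 0.213], 'ee_rot': [-3.14, -0.0, 2.789], 'qpos': [1.135, 0.124, 1.652, 0.0, 1.367, -0.083], 'force': [-0.443, -0.17, 0.46], 'width': 1.003, 'grasp_force': 0.0}
scene [0.584 0.408 1.151]
side [ 0.265 -0.582  0.886]
```

View pics/scene0.png

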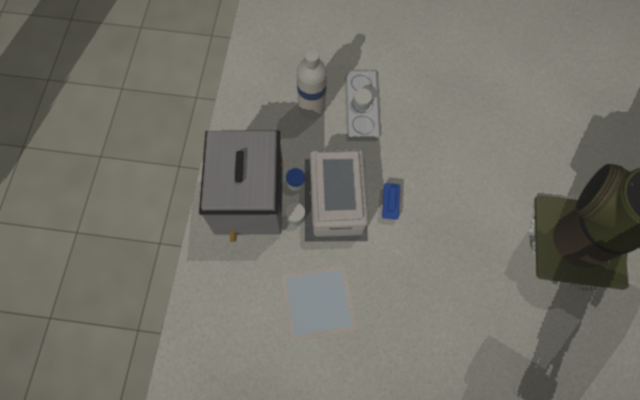

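View pics/side0.png

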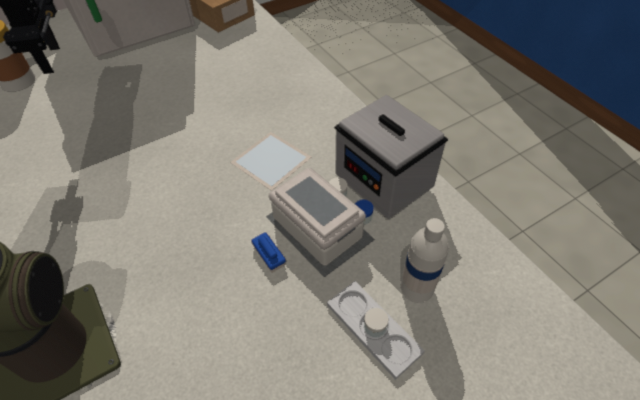

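The scene view has the robot at right (base ~(580,240)), the tub at (338,193), blue lid at (295,178), white jar at (296,213), cleaner at (242,180), tray at (363,104) with its jar in the middle, bottle at (311,85), brush at (391,201) and pad at (320,302). The side view shows the same layout from the bottle's side.

```bash
python3 - <<'E'
from h import *
for n in('scene','side'):
    W=np.load(n+'0.npy');I=np.load(n+'0i.npy').astype(int)
    x,y,z=W[...,0],W[...,1],W[...,2]
    r,g,b=I[...,0],I[...,1],I[...,2]
    def rect(name,m):
        p=W[m]
        k=cv2.connectedComponentsWithStats(m.astype(np.uint8),connectivity=4)
        j=1+np.argmax(k[2][1:,4]);p=W[k[1]==j]
        q=cv2.minAreaRect((p[:,:2]*1000).astype(np.float32));print(n,name,len(p),'z',np.median(p[:,2]).round(4),'mean',p.mean(0).round(4),'rect',np.round(q[0],1),np.round(q[1],1),round(q[2],1))
    with np.errstate(all='ignore'):
        near=(x>.4)&(x<1.2)&(abs(y)<.5)
        rect('tub',near&(z>.09)&(z<.112)&(r>90)&(x<.75))if 0 else None
        rect('tubtop',near&(z>.092)&(z<.112)&(x<.72))
        rect('cleanertop',near&(z>.19)&(z<.21)&(x>.7))
        rect('brush',near&(z>.015)&(b>r+40)&(x<.57))
        rect('bluelid',near&(z>.03)&(z<.05)&(b>r+35)&(x>.6))
        rect('jars40',near&(z>.034)&(z<.046)&(x>.6)&(b<r+20)&(y>0))
        rect('tray',near&(z>.0115)&(z<.020)&(y<0)&(x<.7))
        rect('trayjar',near&(z>.043)&(z<.055)&(y<-.05)&(x<.68))
        rect('bottle',near&(z>.05)&(z<.24)&(y<-.1)&(x>.6))
    uv=dict(scene=[(338,193),(295,178),(296,213),(363,97),(311,85),(242,180),(391,201),(363,126),(360,82),(320,302)],side=[(318,200),(364,209),(340,186),(376,314)])[n]
    print([W[v,u].round(3).tolist() for u,v in uv])
E
```

```text
scene tubtop 3567 z 0.1014 mean [ 0.5779 -0.0227  0.1006] rect [578.4 -27.3] [120.  184.1] 9.5
scene cleanertop 249 z 0.1989 mean [0.7873 0.0008 0.1987] rect [788.2  -1.3] [16.4 70.4] 8.3
scene brush 549 z 0.0289 mean [ 0.4515 -0.0316  0.0315] rect [451.  -34.8] [37.5 89.1] 1.2
scene bluelid 234 z 0.0394 mean [ 0.6845 -0.059   0.0395] rect [684.4 -59.2] [38.4 43.3] 7.9
scene jars40 294 z 0.0394 mean [0.6712 0.03   0.0395] rect [671.6  29.1] [42.1 46.7] 8.1
scene tray 949 z 0.0157 mean [ 0.543  -0.2902  0.0157] rect [ 543.1 -296. ] [ 76.7 198.3] 7.7
scene trayjar 225 z 0.0476 mean [ 0.5449 -0.2968  0.0479] rect [ 546.2 -297.8] [42.9 47.2] 2.5
scene bottle 1480 z 0.1616 mean [ 0.6705 -0.2538  0.1498] rect [ 672.4 -265.5] [71.  61.3] 3.7
[[0.578, -0.005, 0.105], [0.684, -0.057, 0.035], [0.669, 0.032, 0.04], [0.545, -0.294, 0.05], [0.67, -0.24, 0.158], [0.777, 0.028, 0.195], [0.452, -0.028, 0.038], [0.535, -0.237, 0.005], [0.556, -0.365, 0.009], [0.588, 0.222, 0.004]]
side tubtop 3434 z 0.1019 mean [ 0.5769 -0.0376  0.1008] rect [580.5 -28.8] [119.  184.8] 9.7
side cleanertop 235 z 0.1989 mean [ 0.7881 -0.0054  0.1979] rect [790.1  -2.3] [18.4 70.9] 7.6
side brush 633 z 0.0289 mean [ 0.4504 -0.0424  0.0315] rect [451.6 -36.9] [39.4 89.4] 2.4
side bluelid 178 z 0.04 mean [ 0.6914 -0.0621  0.0396] rect [693.2 -60.6] [31.3 42.9] 3.9
side jars40 183 z 0.0402 mean [0.6776 0.0285 0.0401] rect [678.7  30. ] [33.2 47.1] 5.7
side tray 1965 z 0.016 mean [ 0.5446 -0.3037  0.0159] rect [ 546.  -296.6] [ 78.3 197.1] 7.7
side trayjar 438 z 0.0483 mean [ 0.5466 -0.2994  0.0482] rect [ 546.6 -299. ] [44.9 44. ] 53.6
side bottle 2356 z 0.1621 mean [ 0.6596 -0.2853  0.1506] rect [ 669.9 -276.9] [62.  70.8] 36.7
[[0.586, -0.03, 0.1], [0.684, -0.067, 0.04], [0.677, 0.021, 0.04], [0.553, -0.292, 0.048]]
```

```bash
python3 - <<'E'
from h import *
th=np.deg2rad(7.8)
for n in('scene','side'):
    W=np.load(n+'0.npy');I=np.load(n+'0i.npy').astype(int)
    x,y,z=W[...,0],W[...,1],W[...,2]
    with np.errstate(all='ignore'):
        m=(x>.69)&(x<.8)&(abs(y)<.12)&(z>.06)&(z<.17)
        p=W[m]
        # front face candidates: robust line x = a+b*y for z bins
        for z0,z1 in((.05,.09),(.09,.13),(.13,.165),(.165,.185),(.185,.192)):
            q=W[(x>.69)&(x<.78)&(abs(y)<.09)&(z>z0)&(z<z1)]
            if len(q)<20: print(n,z0,len(q));continue
            l=cv2.fitLine(q[:,:2].astype(np.float32),cv2.DIST_HUBER,0,1e-4,1e-4).ravel()
            print(n,z0,len(q),'yaw',np.rad2deg(np.arctan2(-l[0],l[1])).round(2),'x at y=0',(l[2]-l[3]*l[0]/l[1]).round(4))
        m=(x>.68)&(x<1.0)&(abs(y-.02)<.2)&(z>.165)&(z<.215)
        p=(W[m][:,:2]*1000).astype(np.float32);print(n,'top',len(p),cv2.minAreaRect(p),np.percentile(W[m][:,2],[5,50,95]))
    # edge bands
c=imaging.camera('scene');I=c['img'][140:260,190:400][:,:,::-1]
cv2.imwrite('pics/crop1.png',cv2.resize(np.ascontiguousarray(I),None,fx=3.8,fy=3.8,interpolation=cv2.INTER_CUBIC))
E
```

```text
scene 0.05 191 yaw -81.51 x at y=0 0.1579
scene 0.09 272 yaw -8.94 x at y=0 0.7093
scene 0.13 216 yaw -6.52 x at y=0 0.7134
scene 0.165 1447 yaw -179.08 x at y=0 0.733
scene 0.185 1502 yaw -177.39 x at y=0 0.7477
scene top 6497 ((788.3818359375, -1.2064895629882812), (164.37705993652344, 195.3447265625), 7.823470592498779) [0.17071162 0.18520647 0.18935932]
side 0.05 572 yaw -172.37 x at y=0 0.7097
side 0.09 674 yaw -172.32 x at y=0 0.7087
side 0.13 636 yaw -172.25 x at y=0 0.7098
side 0.165 879 yaw -172.64 x at y=0 0.7182
side 0.185 1326 yaw -175.96 x at y=0 0.748
side top 4840 ((789.3062744140625, -2.7320938110351562), (163.30880737304688, 194.6195526123047), 8.068418502807617) [0.17054368 0.18571835 0.18989145]
```

View pics/crop1.png

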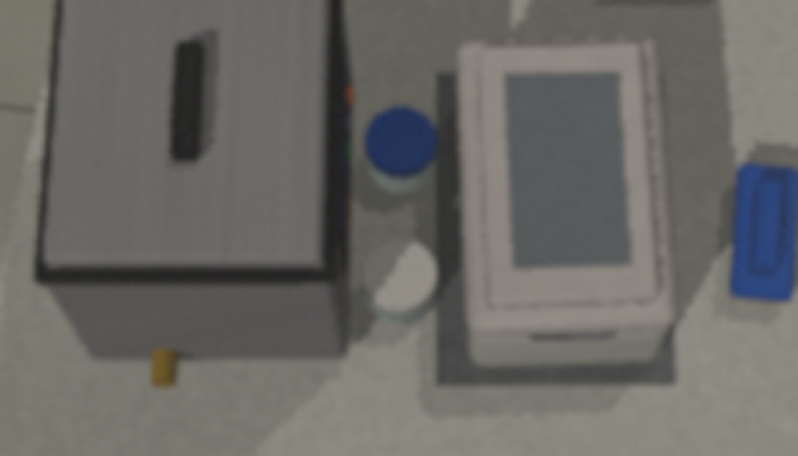

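The enlarged crop shows the blue lid at (401,140), the white jar at (405,278) and the mat edges at x 437/677 and y 383. The tub is turned about 2° relative to the mat. The cleaner yaw is about 7.75°, which puts the mat centre at about (0.583, -0.030). The blue jar is about 32 mm from the cleaner face. The gripper body's half-width is 37.5 mm, so I'll have to grip the jar off-centre and draw it out first.

```bash
cat >> h.py <<'E'
TH=np.deg2rad(7.75);N=np.array([np.cos(TH),np.sin(TH)]);T=np.array([-np.sin(TH),np.cos(TH)]);MAT=np.array([.583,-.030])
def mf(p): d=np.asarray(p)[:2]-MAT; return np.array([d@N,d@T]).round(4)
def wf(a,b): return MAT+a*N+b*T
from scipy.spatial.transform import Rotation as Ro
def plan(xy,z,yawdeg=None):
    s=ctrl.state();R=Ro.from_euler('xyz',s['ee_rot']).as_matrix()
    d=R.T@(np.r_[xy,z]-s['eef_pos'])*100
    y=np.rad2deg(s['ee_rot'][2]);print('shift cm',d.round(2),'turn',None if yawdeg is None else round(-((yawdeg-y+180)%360-180),2),'mat-frame now',mf(s['eef_pos']),'q',np.round(s['qpos'],2),'t',round(s['time'],2))
E
python3 - <<'E'
from h import *
W=np.load('scene0.npy');I=np.load('scene0i.npy').astype(int)
m=(I[...,2]>I[...,0]+35)&(W[...,2]>.034)&(W[...,2]<.046)&(W[...,0]>.6)
print(cv2.minEnclosingCircle((W[m][:,:2]*1000).astype(np.float32)),cv2.fitEllipse(cv2.findContours(m.astype(np.uint8),0,1)[0][0]))
for k,p in dict(tub=(.5795,-.028),blue=(.6845,-.059),white=(.672,.029),bottle=(.6715,-.272),brush=(.451,-.036)).items():print(k,mf(p))
plan([.600,-.156],.213,97.75)
E
```

```text
((684.2280883789062, -59.74190902709961), 22.236440658569336) ((294.960693359375, 176.6932830810547), (15.959831237792969, 16.833105087280273), 83.23824310302734)
tub [-0.0032  0.0025]
blue [ 0.0967 -0.0424]
white [0.0961 0.0465]
bottle [ 0.0551 -0.2517]
brush [-0.1316  0.0119]
shift cm [-61.7  -58.86   0.15] turn 62.04 mat-frame now [-0.2691  0.682 ] q [ 1.14  0.12  1.65 -0.    1.37 -0.08] t 0.15
```

```bash
python3 -m inch '[{"translation":[-61.7,-58.9,0],"turn":62,"jaw":1},{"translation":[-61.7,-58.9,0],"turn":62,"jaw":1},{"translation":[-61.7,-58.9,0],"turn":62,"jaw":1},{"translation":[-61.7,-58.9,0],"turn":62,"jaw":1},{"translation":[-61.7,-58.9,0],"turn":62,"jaw":1},{"translation":[-61.7,-58.9,0],"turn":62,"jaw":1},{"translation":[-61.7,-58.9,0],"turn":62,"jaw":1},{"translation":[-61.7,-58.9,0],"turn":62,"jaw":1},{"translation":[-61.7,-58.9,0],"turn":62,"jaw":1},{"translation":[-61.7,-58.9,0],"turn":62,"jaw":1},{"translation":[-61.7,-58.9,0],"turn":62,"jaw":1},{"translation":[-61.7,-58.9,0],"turn":62,"jaw":1},{"translation":[-61.7,-58.9,0],"turn":62,"jaw":1},{"translation":[-61.7,-58.9,0],"turn":62,"jaw":1},{"translation":[-61.7,-58.9,0],"turn":62,"jaw":1},{"translation":[-61.7,-58.9,0],"turn":62,"jaw":1},{"translation":[-61.7,-58.9,0],"turn":62,"jaw":1},{"translation":[-61.7,-58.9,0],"turn":62,"jaw":1},{"translation":[-61.7,-58.9,0],"turn":62,"jaw":1},{"translation":[-61.7,-58.9,0],"turn":62,"jaw":1}]'; python3 -c "
from h import *
plan([.600,-.156],.042,97.75)"
```

```text
time: 1.82
eef_pos: [0.5918, -0.1404, 0.2143]
ee_rot: [-3.141, -0.0, 1.706]
force: [0.5, -0.0, 0.5]
width: 0.998
grasp_force: 0.0
shift cm [-1.66  0.61 17.22] turn 0.01 mat-frame now [-0.0062 -0.1106] q [-0.32  0.03  1.75  0.    1.36 -0.46] t 1.82
```

```bash
python3 -m inch '[{"translation":[-1.7,0.4,0],"turn":0,"jaw":1},{"translation":[-1.7,0.4,4],"turn":0,"jaw":1},{"translation":[-1.7,0.4,8],"turn":0,"jaw":1},{"translation":[-1.7,0.4,12],"turn":0,"jaw":1},{"translation":[-1.7,0.4,15],"turn":0,"jaw":1},{"translation":[-1.7,0.4,17],"turn":0,"jaw":1},{"translation":[-1.7,0.4,17],"turn":0,"jaw":1},{"translation":[-1.7,0.4,17],"turn":0,"jaw":1}]'; python3 -c "
from h import *
plan(wf(-.003,.04),.042,97.75)"
```

```text
time: 2.48
eef_pos: [0.5965, -0.1538, 0.0433]
ee_rot: [-3.139, -0.002, 1.707]
force: [-0.1, 0.4, 0.5]
width: 1.001
grasp_force: 0.0
shift cm [16.45  0.05  0.16] turn 0.05 mat-frame now [-0.0033 -0.1245] q [-0.34  0.21  1.85  0.    1.08 -0.48] t 2.48
```

```bash
python3 -m inch '[{"translation":[0.7,0,0],"turn":0,"jaw":1},{"translation":[1.4,0,0],"turn":0,"jaw":1},{"translation":[1.8,0,0],"turn":0,"jaw":1},{"translation":[2.1,0,0],"turn":0,"jaw":1},{"translation":[2.4,0,0],"turn":0,"jaw":1},{"translation":[2.8,0,0],"turn":0,"jaw":1},{"translation":[3.2,0,0],"turn":0,"jaw":1},{"translation":[3.7,0,0],"turn":0,"jaw":1},{"translation":[4.2,0,0],"turn":0,"jaw":1},{"translation":[4.7,0,0],"turn":0,"jaw":1}]'
```

```text
time: 3.32
eef_pos: [0.5927, -0.109, 0.0465]
ee_rot: [3.138, 0.003, 1.706]
force: [0.3, -4.9, 3.9]
width: 1.0
grasp_force: 2.6
```

```bash
python3 -m inch '[{"translation":[0.7,0,0],"turn":0,"jaw":1},{"translation":[1.5,0,0],"turn":0,"jaw":1},{"translation":[2.4,0,0],"turn":0,"jaw":1},{"translation":[3.3,0,0],"turn":0,"jaw":1},{"translation":[4.2,0,0],"turn":0,"jaw":1},{"translation":[5.1,0,0],"turn":0,"jaw":1},{"translation":[6,0,0],"turn":0,"jaw":1},{"translation":[6.9,0,0],"turn":0,"jaw":1},{"translation":[7.8,0,0],"turn":0,"jaw":1},{"translation":[8.7,0,0],"turn":0,"jaw":1},{"translation":[9.6,0,0],"turn":0,"jaw":1},{"translation":[10.5,0,0],"turn":0,"jaw":1},{"translation":[11.4,0,0],"turn":0,"jaw":1},{"translation":[12.2,0,0],"turn":0,"jaw":1},{"translation":[13,0,0],"turn":0,"jaw":1},{"translation":[13.7,0,0],"turn":0,"jaw":1},{"translation":[14.3,0,0],"turn":0,"jaw":1},{"translation":[14.9,0,0],"turn":0,"jaw":1},{"translation":[15.3,0,0],"turn":0,"jaw":1},{"translation":[15.5,0,0],"turn":0,"jaw":1}]'
python3 - <<'E'
from h import *
st()
c=shot('side','side1.png');c=shot('scene','scene1.png');W=c['W'];x,y,z=W[...,0],W[...,1],W[...,2]
print(mf(ctrl.state()['eef_pos']))
with np.errstate(all='ignore'):
    m=(x>.45)&(x<.7)&(y>-.01)&(y<.3)&(z>.092)&(z<.112)
k=cv2.connectedComponentsWithStats(m.astype(np.uint8),connectivity=4);j=1+np.argmax(k[2][1:,4]);p=W[k[1]==j]
q=cv2.minAreaRect((p[:,:2]*1000).astype(np.float32));print(q,mf(np.array(q[0])/1000))
E
```

```text
time: 4.98
eef_pos: [0.5715, 0.0454, 0.0462]
ee_rot: [3.139, 0.002, 1.707]
force: [0.4, -5.8, 3.8]
width: 1.002
grasp_force: 2.9
{'time': 4.983, 'eef_pos': [0.572, 0.045, 0.046], 'ee_rot': [3.139, 0.002, 1.707], 'qpos': [-0.014, 0.12, 1.957, -0.001, 1.062, -0.149], 'force': [0.446, -5.829, 3.771], 'width': 1.002, 'grasp_force': 2.885}
[-0.0015  0.0765]
((556.0460205078125, 152.7476043701172), (117.34075927734375, 182.88232421875), 7.604658603668213) [-0.0021  0.1847]
```

View pics/side1.png

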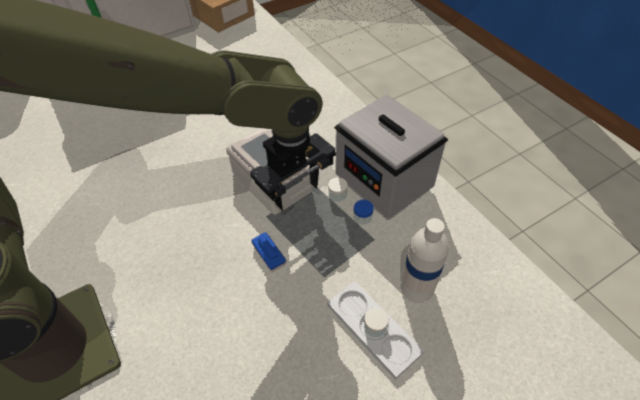

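```bash
python3 -m inch '[{"translation":[-1.5,0,0],"turn":0,"jaw":1},{"translation":[-4,0,0],"turn":0,"jaw":1},{"translation":[-6,0,-3],"turn":0,"jaw":1},{"translation":[-8,0,-7],"turn":0,"jaw":0.5},{"translation":[-10,0,-11],"turn":0,"jaw":0.5},{"translation":[-11.9,0,-16],"turn":7,"jaw":0.5},{"translation":[-11.9,0,-16],"turn":14,"jaw":0.5},{"translation":[-11.9,0,-16],"turn":21,"jaw":0.5},{"translation":[-11.9,0,-16],"turn":28,"jaw":0.5},{"translation":[-11.9,0,-16],"turn":35,"jaw":0.5},{"translation":[-11.9,0,-16],"turn":42,"jaw":0.5},{"translation":[-11.9,0,-16],"turn":49,"jaw":0.5},{"translation":[-11.9,0,-16],"turn":56,"jaw":0.5},{"translation":[-11.9,0,-16],"turn":63,"jaw":0.5},{"translation":[-11.9,0,-16],"turn":70,"jaw":0.5},{"translation":[-11.9,0,-16],"turn":77,"jaw":0.5},{"translation":[-11.9,0,-16],"turn":84,"jaw":0.5},{"translation":[-11.9,0,-16],"turn":90,"jaw":0.5},{"translation":[-11.9,0,-16],"turn":90,"jaw":0.5},{"translation":[-11.9,0,-16],"turn":90,"jaw":0.5}]'
python3 - <<'E'
from h import *
st()
def lids(n,f=None):
    c=shot(n,f);W=c['W'];x,y,z=W[...,0],W[...,1],W[...,2];I=c['img'].astype(int)
    with np.errstate(all='ignore'): a=(z>.034)&(z<.046)&(x>.62)&(x<.74)&(abs(y)<.1)
    bl=I[...,2]>I[...,0]+35
    for k,m in(('blue',a&bl),('white',a&~bl)):
        if m.sum()>30:
            r=cv2.minEnclosingCircle((W[m][:,:2]*1000).astype(np.float32));print(n,k,m.sum(),np.round(r[0],1),round(r[1],1),mf(np.array(r[0])/1000))
    # mat: dark grey near z=0
    g=I.sum(2)
    if n=='side':
        with np.errstate(all='ignore'): b=(abs(z)<.006)&(x>.48)&(x<.7)&(y>-.16)&(y<.1)&(g<280)
        np.save('matm.npy',b); print('mat px',b.sum(),np.percentile(g[b],[5,50,95]) if b.any() else '')
    return c
for n in('side','wrist','scene'): lids(n,n+'2.png')
W=np.load('scene0.npy')
E
```

```text
time: 6.75
eef_pos: [0.586, -0.0717, 0.2039]
ee_rot: [-3.14, 0.001, 0.139]
force: [-0.8, 0.7, -0.0]
width: 0.75
grasp_force: 0.0
{'time': 6.75, 'eef_pos': [0.586, -0.072, 0.204], 'ee_rot': [-3.14, 0.001, 0.139], 'qpos': [-0.213, 0.001, 1.797, 0.001, 1.345, 1.219], 'force': [-0.836, 0.652, -0.029], 'width': 0.75, 'grasp_force': 0.0}
side blue 252 [685.9 -61.5] 22.8 [ 0.0978 -0.0451]
side white 262 [672.  -14.4] 98.0 [0.0903 0.0034]
mat px 2242 [196. 214. 265.]
wrist blue 2082 [686.1 -60.6] 22.7 [ 0.098  -0.0442]
wrist white 2791 [676.1 -11.9] 99.8 [0.0947 0.0053]
scene blue 240 [684.3 -59.3] 23.1 [ 0.0964 -0.0427]
scene white 355 [707.4   3.1] 90.0 [0.1278 0.016 ]
```

View pics/wrist2.png

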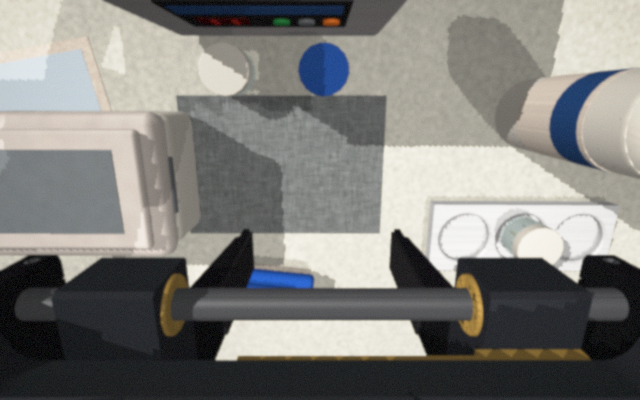

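View pics/side2.png

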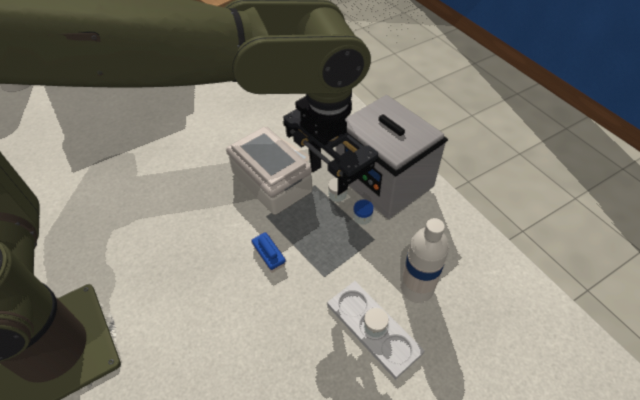

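The wrist view shows the blue lid at (324,69), the white jar at (224,70), and mat corners at (178,96), (386,95), (380,233) and (192,233). The side view shows the tub clear of both jars. I'll check the mat, the cleaner face and where the wrist camera sits.

```bash
python3 - <<'E'
from h import *
c=shot('wrist');W=c['W']
p=(-c['R'].T@c['t']);print('cam',p.round(3),'rel tool', (p[:2]-ctrl.state()['eef_pos'][:2])@N)
o=p;K=c
def ray(u,v,z=.001):
    d=c['R'].T@np.array([(u-c['cx'])/c['fx'],(v-c['cy'])/c['fy'],1]);return p+d*(z-p[2])/d[2]
I=c['img'].astype(int);g=I.sum(2);x,y,z=W[...,0],W[...,1],W[...,2]
for uv in((178,96),(386,95),(380,233),(192,233)):print(uv,ray(*uv).round(4),mf(ray(*uv)))
with np.errstate(all='ignore'): q=W[(x>.69)&(x<.75)&(abs(y)<.08)&(z>.06)&(z<.15)]
print(len(q)); 
if len(q)>20:
    l=cv2.fitLine(q[:,:2].astype(np.float32),cv2.DIST_HUBER,0,1e-4,1e-4).ravel();print('face yaw',np.rad2deg(np.arctan2(-l[0],l[1])),'x0',l[2]-l[3]*l[0]/l[1])
for a,b in((16,'tray'),):
    with np.errstate(all='ignore'): m=(z>.0115)&(z<.021)&(y<-.15)&(x<.7)&(x>.45)
    pp=W[m];print(cv2.minAreaRect((pp[:,:2]*1000).astype(np.float32)))
E
```

```text
cam [ 0.662 -0.063  0.374] rel tool 0.07648283899258745
(178, 96) [0.6438 0.0822 0.001 ] [0.0754 0.103 ]
(386, 95) [ 0.6737 -0.1269  0.001 ] [ 0.0768 -0.1083]
(380, 233) [ 0.5254 -0.1482  0.001 ] [-0.073  -0.1093]
(192, 233) [0.4962 0.0624 0.001 ] [-0.0736  0.1033]
6374
face yaw -172.58237 x0 0.7079022
((563.46826171875, -280.3655090332031), (213.02035522460938, 182.38136291503906), 53.51468276977539)
```

```bash
python3 -m inch '[{"translation":[0,0,0],"turn":-7,"jaw":0.5},{"translation":[0,0,0],"turn":-14,"jaw":0.5},{"translation":[0,0,0],"turn":-21,"jaw":0.5},{"translation":[0,0,0],"turn":-28,"jaw":0.5},{"translation":[0,0,0],"turn":-35,"jaw":0.5},{"translation":[0,0,0],"turn":-42,"jaw":0.5},{"translation":[0,0,0],"turn":-49,"jaw":0.5},{"translation":[0,0,0],"turn":-56,"jaw":0.5},{"translation":[0,0,0],"turn":-63,"jaw":0.5},{"translation":[0,0,0],"turn":-70,"jaw":0.5},{"translation":[0,0,0],"turn":-77,"jaw":0.5},{"translation":[0,0,0],"turn":-84,"jaw":0.5},{"translation":[0,0,0],"turn":-91,"jaw":0.5},{"translation":[0,0,0],"turn":-98,"jaw":0.5},{"translation":[0,0,0],"turn":-105,"jaw":0.5},{"translation":[0,0,0],"turn":-112,"jaw":0.5},{"translation":[0,0,0],"turn":-119,"jaw":0.5},{"translation":[0,0,0],"turn":-126,"jaw":0.5},{"translation":[0,0,0],"turn":-133,"jaw":0.5},{"translation":[0,0,0],"turn":-140,"jaw":0.5}]' >/dev/null
python3 -m inch '[{"translation":[0,0,0],"turn":-7,"jaw":0.5},{"translation":[0,0,0],"turn":-14,"jaw":0.5},{"translation":[0,0,0],"turn":-21,"jaw":0.5},{"translation":[0,0,0],"turn":-28,"jaw":0.5},{"translation":[0,0,0],"turn":-35,"jaw":0.5},{"translation":[0,0,0],"turn":-40,"jaw":0.5},{"translation":[0,0,0],"turn":-40,"jaw":0.5},{"translation":[0,0,0],"turn":-40,"jaw":0.5}]' 10; python3 -c "
from h import *
plan(wf(.086,-.044),.2,187.8)"
```

```text
time: 9.28
eef_pos: [0.5865, -0.0723, 0.2047]
ee_rot: [3.141, 0.0, -3.008]
force: [0.5, 0.6, 0.4]
width: 0.75
grasp_force: 0.0
shift cm [-8.83 -0.15  0.47] turn -0.12 mat-frame now [-0.0023 -0.0424] q [-0.21  0.    1.8   0.    1.34 -1.92] t 9.28
```

```bash
python3 -m inch '[{"translation":[-3,-0.15,0],"turn":0,"jaw":0.5},{"translation":[-6,-0.15,0],"turn":0,"jaw":0.5},{"translation":[-8.8,-0.15,0],"turn":0,"jaw":0.5},{"translation":[-8.8,-0.15,0],"turn":0,"jaw":0.5},{"translation":[-8.8,-0.15,0],"turn":0,"jaw":0.5},{"translation":[-8.8,-0.15,3],"turn":0,"jaw":0.5},{"translation":[-8.8,-0.15,6],"turn":0,"jaw":0.5},{"translation":[-8.8,-0.15,8],"turn":0,"jaw":0.5},{"translation":[-8.8,-0.15,10],"turn":0,"jaw":0.5},{"translation":[-8.8,-0.15,12],"turn":0,"jaw":0.5},{"translation":[-8.8,-0.15,13.5],"turn":0,"jaw":0.5},{"translation":[-8.8,-0.15,14],"turn":0,"jaw":0.5},{"translation":[-8.8,-0.15,14],"turn":0,"jaw":0.5}]'; python3 -c "
from h import *
plan(wf(.086,-.044),.01,187.8);shot('scene','scene3.png');c=shot('wrist','wrist3.png')
c=cv2.imread('pics/scene3.png')[90:270,180:420];cv2.imwrite('pics/c3.png',cv2.resize(c,None,fx=3.3,fy=3.3,interpolation=2))"
```

```text
time: 10.37
eef_pos: [0.6722, -0.0618, 0.063]
ee_rot: [3.141, -0.003, -3.006]
force: [-0.8, 0.6, 0.2]
width: 0.747
grasp_force: 0.0
shift cm [-0.21 -0.05  5.3 ] turn -0.05 mat-frame now [ 0.0841 -0.0436] q [-0.17  0.31  1.7  -0.    1.13 -1.88] t 10.37
```

View pics/wrist3.png

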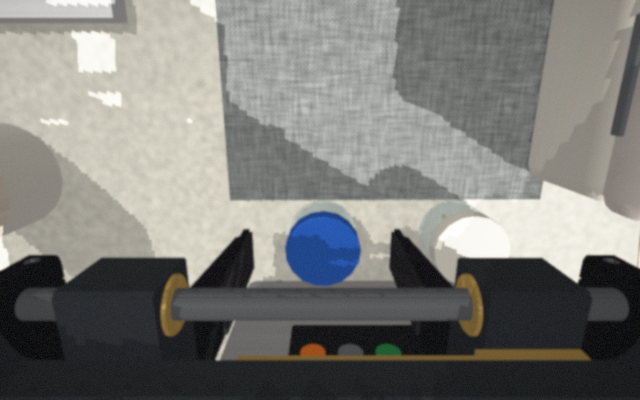

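Wrist view: the blue lid at (323,248) sits midway between the fingers, the white jar at (470,248) is clear of the right finger, and nothing touches. I'll descend and pinch lightly.

```bash
python3 -m inch '[{"translation":[-0.15,0,1],"turn":0,"jaw":0.5},{"translation":[-0.15,0,2],"turn":0,"jaw":0.5},{"translation":[-0.15,0,3],"turn":0,"jaw":0.5},{"translation":[-0.15,0,4],"turn":0,"jaw":0.5},{"translation":[-0.15,0,4.8],"turn":0,"jaw":0.5},{"translation":[-0.15,0,5.2],"turn":0,"jaw":0.5},{"translation":[-0.15,0,5.2],"turn":0,"jaw":0.5},{"translation":[-0.15,0,5.2],"turn":0,"jaw":0.2},{"translation":[-0.15,0,5.2],"turn":0,"jaw":0.1},{"translation":[-0.15,0,5.2],"turn":0,"jaw":0},{"translation":[-0.15,0,5.2],"turn":0,"jaw":-0.1},{"translation":[-0.15,0,5.2],"turn":0,"jaw":-0.1},{"translation":[-0.15,0,5.2],"turn":0,"jaw":-0.1},{"translation":[-0.15,0,5.2],"turn":0,"jaw":-0.1},{"translation":[-0.15,0,5.2],"turn":0,"jaw":-0.1}]' 8; python3 -c "
from h import *
plan(wf(.086,-.044),.01,187.8)"
```

```text
time: 11.72
eef_pos: [0.6757, -0.0617, 0.0133]
ee_rot: [-3.141, 0.001, -3.006]
force: [-0.8, 1.0, 2.9]
width: 0.481
grasp_force: 8.0
shift cm [ 0.16 -0.01  0.33] turn -0.01 mat-frame now [ 0.0876 -0.0439] q [-0.17  0.37  1.72  0.    1.05 -1.88] t 11.72
```

```bash
python3 -m inch '[{"translation":[0.3,0,0],"turn":0,"jaw":-0.1},{"translation":[0.7,0,0],"turn":0,"jaw":-0.1},{"translation":[1.2,0,0],"turn":0,"jaw":-0.1},{"translation":[1.7,0,0],"turn":0,"jaw":-0.1},{"translation":[2.2,0,0],"turn":0,"jaw":-0.1},{"translation":[2.6,0,0],"turn":0,"jaw":-0.1},{"translation":[3,0,0],"turn":0,"jaw":-0.1},{"translation":[3.0,0,0],"turn":0,"jaw":-0.1},{"translation":[3,0,0],"turn":0,"jaw":-0.1}]'; python3 - <<'E'
from h import *
st();print(mf(ctrl.state()['eef_pos']))
c=shot('wrist','wrist4.png');W=c['W'];I=c['img'].astype(int);z=W[...,2]
m=(I[...,2]>I[...,0]+35)&(z>.03)&(z<.05)&(W[...,0]>.6)
r=cv2.minEnclosingCircle((W[m][:,:2]*1000).astype(np.float32));print(m.sum(),r,mf(np.array(r[0])/1000),np.percentile(z[m],[5,50,95]))
E
```

```text
time: 12.47
eef_pos: [0.6452, -0.066, 0.0133]
ee_rot: [-3.141, -0.0, -3.006]
force: [0.4, -0.4, 6.3]
width: 0.479
grasp_force: 8.0
{'time': 12.467, 'eef_pos': [0.645, -0.066, 0.013], 'ee_rot': [-3.141, -0.0, -3.006], 'qpos': [-0.185, 0.314, 1.789, -0.0, 1.038, -1.891], 'force': [0.392, -0.384, 6.273], 'width': 0.479, 'grasp_force': 8.0}
[ 0.0568 -0.0441]
4340 ((655.5596313476562, -65.47005462646484), 23.187870025634766) [ 0.0671 -0.0449] [0.0331067  0.03930171 0.04033542]
```

View pics/wrist4.png

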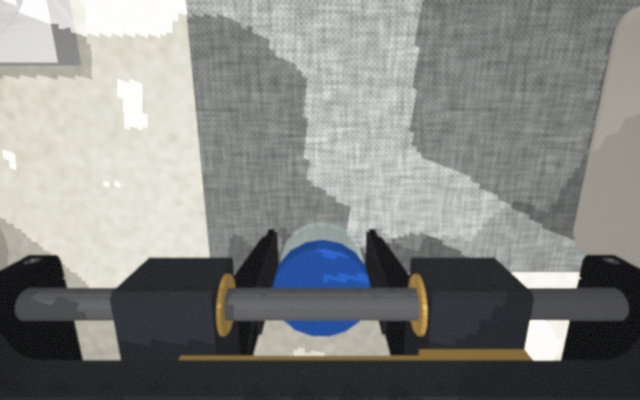

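The jar came out with the tool: the lid is at (322,287), level, and 10 mm ahead of the tool centre. Now I'll regrip it centred and lift.

```bash
python3 -m inch '[{"translation":[0,0,0],"turn":0,"jaw":0.1},{"translation":[0,0,0],"turn":0,"jaw":0.25},{"translation":[0,0,0],"turn":0,"jaw":0.25},{"translation":[0,0,0],"turn":0,"jaw":0.25},{"translation":[-0.4,0.05,0],"turn":0,"jaw":0.25},{"translation":[-0.8,0.1,0],"turn":0,"jaw":0.25},{"translation":[-1.0,0.1,0],"turn":0,"jaw":0.25},{"translation":[-1.0,0.1,0],"turn":0,"jaw":0.2},{"translation":[-1.0,0.1,0],"turn":0,"jaw":0.1},{"translation":[-1.0,0.1,0],"turn":0,"jaw":0},{"translation":[-1.0,0.1,0],"turn":0,"jaw":-0.1},{"translation":[-1.0,0.1,0],"turn":0,"jaw":-0.1},{"translation":[-1.0,0.1,0],"turn":0,"jaw":-0.1},{"translation":[-1.0,0.1,0],"turn":0,"jaw":-0.1},{"translation":[-1.0,0.1,-0.5],"turn":0,"jaw":-0.1},{"translation":[-1.0,0.1,-1.5],"turn":0,"jaw":-0.1},{"translation":[-1.0,0.1,-3],"turn":0,"jaw":-0.1},{"translation":[-1.0,0.1,-4],"turn":0,"jaw":-0.1},{"translation":[-1.0,0.1,-4],"turn":0,"jaw":-0.1}]' 12; python3 - <<'E'
from h import *
st();print(mf(ctrl.state()['eef_pos']))
c=shot('wrist');W=c['W'];I=c['img'].astype(int);z=W[...,2]
m=(I[...,2]>I[...,0]+35)&(z>.03)&(z<.15)&(W[...,0]>.6)
r=cv2.minEnclosingCircle((W[m][:,:2]*1000).astype(np.float32));print(m.sum(),r,mf(np.array(r[0])/1000),np.percentile(z[m],[5,50,95]))
E
```

```text
time: 14.1
eef_pos: [0.6582, -0.0639, 0.0575]
ee_rot: [-3.139, 0.007, -3.006]
force: [0.2, -0.7, -0.2]
width: 0.482
grasp_force: 12.0
{'time': 14.1, 'eef_pos': [0.658, -0.064, 0.057], 'ee_rot': [-3.139, 0.007, -3.006], 'qpos': [-0.178, 0.281, 1.746, -0.0, 1.107, -1.885], 'force': [0.198, -0.689, -0.246], 'width': 0.482, 'grasp_force': 12.0}
[ 0.0699 -0.0438]
5869 ((652.3723754882812, -65.51132202148438), 27.386960983276367) [ 0.0639 -0.0445] [0.07735571 0.08412655 0.08525344]
```

```bash
python3 -m inch '[{"translation":[1.5,0,-2],"turn":0,"jaw":-0.1},{"translation":[4,0,-4],"turn":0,"jaw":-0.1},{"translation":[6.5,0,-6],"turn":6,"jaw":-0.1},{"translation":[9,0,-6.5],"turn":12,"jaw":-0.1},{"translation":[11.5,0,-6.5],"turn":18,"jaw":-0.1},{"translation":[13.5,0,-6.5],"turn":24,"jaw":-0.1},{"translation":[14.3,-1.5,-6.5],"turn":30,"jaw":-0.1},{"translation":[14.3,-3.5,-6.5],"turn":36,"jaw":-0.1},{"translation":[14.3,-5.5,-6.5],"turn":42,"jaw":-0.1},{"translation":[14.3,-7.5,-6.5],"turn":48,"jaw":-0.1},{"translation":[14.3,-9.5,-6.5],"turn":54,"jaw":-0.1},{"translation":[14.3,-11.5,-6.5],"turn":60,"jaw":-0.1},{"translation":[14.3,-13,-6.5],"turn":65,"jaw":-0.1},{"translation":[14.3,-14.5,-6.5],"turn":65,"jaw":-0.1},{"translation":[14.3,-15.3,-6.5],"turn":65,"jaw":-0.1},{"translation":[14.3,-15.3,-6.5],"turn":65,"jaw":-0.1},{"translation":[14.3,-15.3,-6.5],"turn":65,"jaw":-0.1}]'; python3 - <<'E'
from h import *
for n in('wrist','side'):
    c=shot(n,n+'5.png');W=c['W'];I=c['img'].astype(int);x,y,z=W[...,0],W[...,1],W[...,2]
    zm=.145
    with np.errstate(all='ignore'): m=(I[...,2]>I[...,0]+35)&(z>.13)&(z<.17)&(x<.62)&(x>.46)
    zz=np.median(z[m]);m&=abs(z-zz)<.006
    r=cv2.minEnclosingCircle((W[m][:,:2]*1000).astype(np.float32));print(n,m.sum(),r,zz)
    with np.errstate(all='ignore'): m=(z>.0115)&(z<.021)&(y<-.17)&(y>-.42)&(x<.62)&(x>.46)
    k=cv2.connectedComponentsWithStats(m.astype(np.uint8),connectivity=4);j=1+np.argmax(k[2][1:,4]);p=W[k[1]==j]
    print(len(p),cv2.minAreaRect((p[:,:2]*1000).astype(np.float32)))
plan([.5367,-.2351],.03,122.75)
E
```

```text
time: 15.57
eef_pos: [0.5343, -0.2343, 0.1175]
ee_rot: [-3.142, -0.001, 2.144]
force: [-0.9, 0.2, -1.4]
width: 0.48
grasp_force: 12.0
wrist 5408 ((534.3634643554688, -235.66322326660156), 23.549596786499023) 0.1442175671822019
3748 ((540.2249755859375, -253.15609741210938), (76.13597106933594, 105.98542785644531), 7.724119663238525)
side 0 ((0.0, 0.0), 0.0) nan
1791 ((546.21630859375, -296.7423095703125), (77.89506530761719, 196.41014099121094), 7.669055938720703)
shift cm [-0.26  0.13  8.75] turn 0.11 mat-frame now [-0.0758 -0.1952] q [-0.5   0.06  1.89  0.    1.19 -1.08] t 15.67
  return _methods._mean(a, axis=axis, dtype=dtype,
  ret = ret.dtype.type(ret / rcount)
```

View pics/wrist5.png

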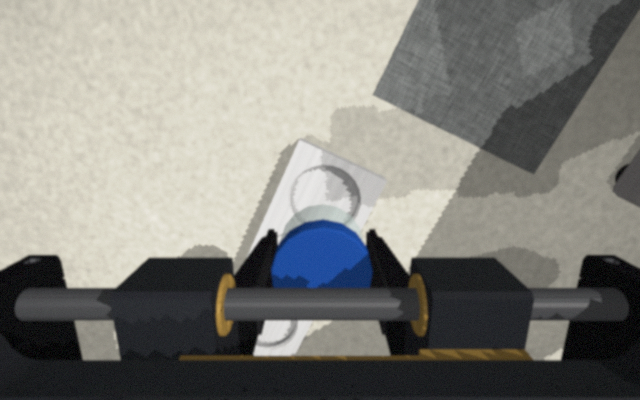

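The jar is level above the tray, lid centre at (322,268), with the empty end well at (325,195). It's about 4 mm off in x, so I'll correct that and lower.

```bash
python3 -m inch '[{"translation":[-0.25,0.3,0],"turn":0,"jaw":-0.1},{"translation":[-0.25,0.3,2],"turn":0,"jaw":-0.1},{"translation":[-0.25,0.3,4],"turn":0,"jaw":-0.1},{"translation":[-0.25,0.3,5.5],"turn":0,"jaw":-0.1},{"translation":[-0.25,0.3,6.5],"turn":0,"jaw":-0.1},{"translation":[-0.25,0.3,7],"turn":0,"jaw":-0.1},{"translation":[-0.25,0.3,7],"turn":0,"jaw":-0.1},{"translation":[-0.25,0.3,7],"turn":0,"jaw":-0.1}]'; python3 - <<'E'
from h import *
for n in('wrist',):
    c=shot(n);W=c['W'];I=c['img'].astype(int);x,y,z=W[...,0],W[...,1],W[...,2]
    with np.errstate(all='ignore'): m=(I[...,2]>I[...,0]+35)&(z>.05)&(z<.1)&(x<.62)&(x>.46)
    zz=np.median(z[m]);m&=abs(z-zz)<.006
    r=cv2.minEnclosingCircle((W[m][:,:2]*1000).astype(np.float32));print(n,m.sum(),r,zz)
plan([.538,-.236],.0213,122.75)
E
```

```text
time: 16.33
eef_pos: [0.5388, -0.2349, 0.0482]
ee_rot: [3.141, 0.001, 2.143]
force: [0.2, -0.5, -1.0]
width: 0.482
grasp_force: 12.0
wrist 5412 ((539.7167358398438, -236.30923461914062), 23.89529037475586) 0.07496357340056785
shift cm [-0.01 -0.14  2.74] turn 0.05 mat-frame now [-0.0711 -0.1974] q [-0.5   0.15  1.92  0.    1.07 -1.08] t 16.38
```

```bash
python3 -m inch '[{"translation":[0,-0.1,0.5],"turn":0,"jaw":-0.1},{"translation":[0,-0.1,1],"turn":0,"jaw":-0.1},{"translation":[0,-0.1,1.5],"turn":0,"jaw":-0.1},{"translation":[0,-0.1,1.9],"turn":0,"jaw":-0.1},{"translation":[0,-0.1,2.2],"turn":0,"jaw":-0.1},{"translation":[0,-0.1,2.4],"turn":0,"jaw":-0.1},{"translation":[0,-0.1,2.5],"turn":0,"jaw":-0.1},{"translation":[0,-0.1,2.5],"turn":0,"jaw":-0.1}]'; python3 -c "
from h import *
plan([.538,-.236],.0213,122.75)"
```

```text
time: 17.05
eef_pos: [0.5373, -0.2354, 0.0223]
ee_rot: [-3.141, -0.0, 2.143]
force: [-0.2, -0.6, -1.4]
width: 0.483
grasp_force: 12.0
shift cm [-0.09  0.02  0.1 ] turn 0.04 mat-frame now [-0.073  -0.1973] q [-0.5   0.18  1.93 -0.    1.03 -1.08] t 17.05
```

```bash
python3 -m inch '[{"translation":[0,0,0.05],"turn":0,"jaw":-0.1},{"translation":[0,0,0.1],"turn":0,"jaw":-0.1},{"translation":[0,0,0.15],"turn":0,"jaw":-0.1},{"translation":[0,0,0.15],"turn":0,"jaw":-0.1}]'
```

```text
time: 17.38
eef_pos: [0.5375, -0.2355, 0.0212]
ee_rot: [3.142, 0.0, 2.143]
force: [-0.4, 1.1, -1.0]
width: 0.481
grasp_force: 12.0
```

```bash
python3 -m inch '[{"translation":[0,0,0.05],"turn":0,"jaw":-0.1},{"translation":[0,0,0.1],"turn":0,"jaw":-0.1},{"translation":[0,0,0.1],"turn":0,"jaw":-0.1}]'; python3 -m inch '[{"translation":[0,0,0.05],"turn":0,"jaw":-0.1},{"translation":[0,0,0.05],"turn":0,"jaw":-0.1}]'
```

```text
time: 17.63
eef_pos: [0.5376, -0.2355, 0.0205]
ee_rot: [3.142, 0.0, 2.143]
force: [-1.3, 0.2, 0.7]
width: 0.482
grasp_force: 12.0
time: 17.8
eef_pos: [0.5376, -0.2355, 0.0206]
ee_rot: [-3.142, 0.0, 2.143]
force: [-2.6, 1.5, 6.0]
width: 0.477
grasp_force: 12.0
```

Seated. Open and rise.

```bash
python3 -m inch '[{"translation":[0,0,-0.05],"turn":0,"jaw":0},{"translation":[0,0,-0.05],"turn":0,"jaw":0.1},{"translation":[0,0,-0.05],"turn":0,"jaw":0.25},{"translation":[0,0,-0.05],"turn":0,"jaw":0.25},{"translation":[0,0,-0.05],"turn":0,"jaw":0.25},{"translation":[0,0,-1],"turn":0,"jaw":0.25},{"translation":[0,0,-2.5],"turn":0,"jaw":0.25},{"translation":[0,0,-5],"turn":0,"jaw":0.25},{"translation":[0,0,-9],"turn":0,"jaw":0.25},{"translation":[0,0,-13],"turn":0,"jaw":1},{"translation":[0,0,-17],"turn":0,"jaw":1},{"translation":[0,0,-17],"turn":0,"jaw":1}]'; python3 - <<'E'
from h import *
for n in('wrist','side'):
    c=shot(n,n+'6.png');W=c['W'];I=c['img'].astype(int);x,y,z=W[...,0],W[...,1],W[...,2]
    with np.errstate(all='ignore'): m=(I[...,2]>I[...,0]+35)&(z>.03)&(z<.1)&(x<.62)&(x>.5)&(y<-.15)
    zz=np.median(z[m]);m&=abs(z-zz)<.006
    r=cv2.minEnclosingCircle((W[m][:,:2]*1000).astype(np.float32));print(n,m.sum(),r,zz)
    if n=='side':
        with np.errstate(all='ignore'): m=(x>.42)&(x<.7)&(y>.02)&(y<.32)&(z>.092)&(z<.112)
        k=cv2.connectedComponentsWithStats(m.astype(np.uint8),connectivity=4);j=1+np.argmax(k[2][1:,4]);p=W[k[1]==j]
        q=cv2.minAreaRect((p[:,:2]*1000).astype(np.float32));print('tub',len(p),q,mf(np.array(q[0])/1000))
        g=I.sum(2)
        R,t=c['R'],c['t'];o=-R.T@t
        # outline of mat projected, for check
        K=np.array([[c['fx'],0,c['cx']],[0,c['fy'],c['cy']],[0,0,1.]])
        im=c['img'][:,:,::-1].copy()
        for C,col in((np.array([.583,-.030]),(0,0,255)),(np.array([.5848,-.0326]),(0,255,0))):
            pts=np.array([np.r_[C+a*N*.075+b*T*.107,.001] for a,b in((1,1),(1,-1),(-1,-1),(-1,1))])
            uv=cv2.projectPoints(pts,cv2.Rodrigues(R)[0],t,K,None)[0].reshape(-1,2)
            big=locals().get('big');
            if big is None: big=cv2.resize(im[140:400,220:480],None,fx=3,fy=3,interpolation=2)[:600]
            cv2.polylines(big,[((uv-[220,140]+.5)*3-.5).round().astype(np.int32)],True,col,1)
        big=big[:600];cv2.imwrite('pics/mat.png',big)
plan(wf(0,.182+.095+.010+.035),.2,97.75)
E
```

```text
time: 18.8
eef_pos: [0.542, -0.2379, 0.2013]
ee_rot: [3.133, 0.015, 2.143]
force: [0.8, -0.2, 1.1]
width: 0.78
grasp_force: 0.0
wrist 1808 ((537.9776611328125, -236.51290893554688), 22.830610275268555) 0.04744566107475015
side 403 ((537.9144897460938, -236.0053253173828), 23.304237365722656) 0.04810378763585482
tub 710 ((512.8533325195312, 128.5251007080078), (67.59416198730469, 183.10194396972656), 28.930252075195312) [-0.0481  0.1665]
shift cm [44.12 28.5  -0.81] turn 25.04 mat-frame now [-0.0715 -0.1984] q [-0.5  -0.    1.82  0.    1.32 -1.08] t 18.9
```

View pics/mat.png

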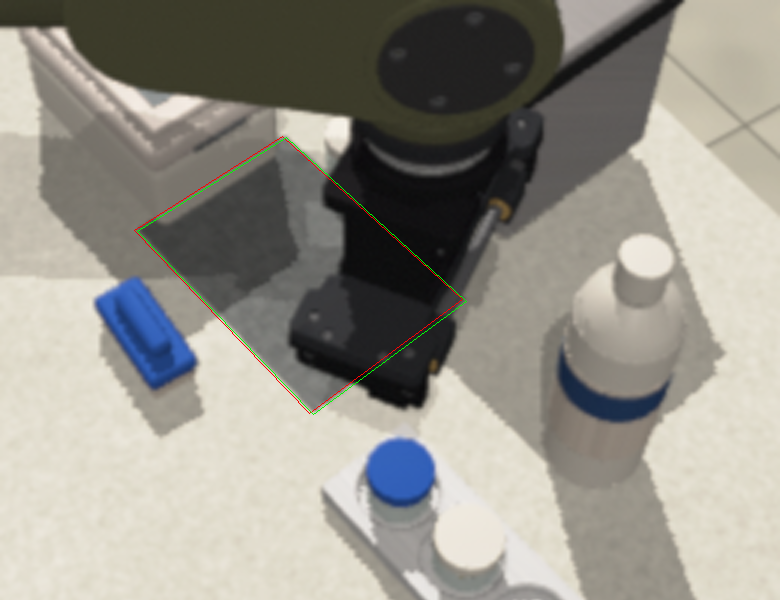

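Blue jar is standing in the end well at (401,470), and the projected mat outlines match the visible mat edges to within about 2 mm. Next I'll go to the tub's far end.

```bash
python3 -m inch '[{"translation":[3,2,0],"turn":5,"jaw":1},{"translation":[44.1,28.5,0],"turn":25,"jaw":1},{"translation":[44.1,28.5,0],"turn":25,"jaw":1},{"translation":[44.1,28.5,0],"turn":25,"jaw":1},{"translation":[44.1,28.5,0],"turn":25,"jaw":1},{"translation":[44.1,28.5,0],"turn":25,"jaw":1},{"translation":[44.1,28.5,0],"turn":25,"jaw":1},{"translation":[44.1,28.5,0],"turn":25,"jaw":1},{"translation":[44.1,28.5,0],"turn":25,"jaw":1},{"translation":[44.1,28.5,0],"turn":25,"jaw":1},{"translation":[44.1,28.5,0],"turn":25,"jaw":1},{"translation":[44.1,28.5,0],"turn":25,"jaw":1},{"translation":[44.1,28.5,0],"turn":25,"jaw":1},{"translation":[44.1,28.5,0],"turn":25,"jaw":1},{"translation":[44.1,28.5,0],"turn":25,"jaw":1},{"translation":[44.1,28.5,0],"turn":25,"jaw":1},{"translation":[44.1,28.5,0],"turn":25,"jaw":1},{"translation":[44.1,28.5,0],"turn":25,"jaw":1}]'
python3 - <<'E'
from h import *
plan(wf(-.001,.322),.045,97.75)
for n in('side','scene'):
    c=shot(n,n+'7.png');W=c['W'];x,y,z=W[...,0],W[...,1],W[...,2]
    with np.errstate(all='ignore'): m=(x>.42)&(x<.7)&(y>.02)&(y<.29)&(z>.092)&(z<.112)
    k=cv2.connectedComponentsWithStats(m.astype(np.uint8),connectivity=4);j=1+np.argmax(k[2][1:,4]);p=W[k[1]==j]
    q=cv2.minAreaRect((p[:,:2]*1000).astype(np.float32));print(n,'tub',len(p),q,mf(np.array(q[0])/1000))
E
```

```text
time: 20.4
eef_pos: [0.5382, 0.2882, 0.1891]
ee_rot: [-3.141, 0.0, 1.705]
force: [0.5, -0.3, 0.1]
width: 1.0
grasp_force: 0.0
shift cm [ 0.07  0.06 14.41] turn -0.07 mat-frame now [-0.0014  0.3213] q [ 0.4   0.06  1.77 -0.    1.32  0.27] t 20.4
side tub 2669 ((558.515869140625, 149.84417724609375), (118.88384246826172, 187.17535400390625), 7.400888919830322) [-0.      0.1815]
scene tub 1515 ((560.9962158203125, 114.20008850097656), (117.78707885742188, 105.12428283691406), 7.732215404510498) [-0.0024  0.1459]
```

```bash
python3 -m inch '[{"translation":[0,0.1,3],"turn":0,"jaw":1},{"translation":[0,0.1,7],"turn":0,"jaw":1},{"translation":[0,0.1,11],"turn":0,"jaw":1},{"translation":[0,0.1,13.5],"turn":0,"jaw":1},{"translation":[0,0.1,14.4],"turn":0,"jaw":1},{"translation":[0,0.1,14.4],"turn":0,"jaw":1},{"translation":[-1,0.1,14.4],"turn":0,"jaw":1},{"translation":[-2,0.1,14.4],"turn":0,"jaw":1},{"translation":[-2.7,0.1,14.4],"turn":0,"jaw":1},{"translation":[-3.2,0.1,14.4],"turn":0,"jaw":1},{"translation":[-3.6,0.1,14.4],"turn":0,"jaw":1},{"translation":[-4,0.1,14.4],"turn":0,"jaw":1},{"translation":[-4.6,0.1,14.4],"turn":0,"jaw":1}]'; python3 -c "
from h import *
plan(wf(.001,.1032),.045,97.75)"
```

```text
time: 21.58
eef_pos: [0.5469, 0.2458, 0.0481]
ee_rot: [3.137, -0.004, 1.706]
force: [-1.5, 5.6, 3.1]
width: 1.002
grasp_force: 2.9
shift cm [-17.49  -0.05   0.25] turn 0.01 mat-frame now [0.0014 0.2781] q [0.33 0.17 1.9  0.   1.07 0.19] t 21.58
```

```bash
python3 -m inch '[{"translation":[-0.7,0,0],"turn":0,"jaw":1},{"translation":[-1.5,0,0],"turn":0,"jaw":1},{"translation":[-2.3,0,0],"turn":0,"jaw":1},{"translation":[-3.1,0,0],"turn":0,"jaw":1},{"translation":[-3.9,0,0],"turn":0,"jaw":1},{"translation":[-4.7,0,0],"turn":0,"jaw":1},{"translation":[-5.5,0,0],"turn":0,"jaw":1},{"translation":[-6.3,0,0],"turn":0,"jaw":1},{"translation":[-7.1,0,0],"turn":0,"jaw":1},{"translation":[-7.9,0,0],"turn":0,"jaw":1},{"translation":[-8.7,0,0],"turn":0,"jaw":1},{"translation":[-9.5,0,0],"turn":0,"jaw":1},{"translation":[-10.3,0,0],"turn":0,"jaw":1},{"translation":[-11.1,0,0],"turn":0,"jaw":1},{"translation":[-11.9,0,0],"turn":0,"jaw":1},{"translation":[-12.7,0,0],"turn":0,"jaw":1},{"translation":[-13.4,0,0],"turn":0,"jaw":1},{"translation":[-14,0,0],"turn":0,"jaw":1},{"translation":[-14.4,0,0],"turn":0,"jaw":1},{"translation":[-14.6,0,0],"turn":0,"jaw":1}]'
python3 - <<'E'
from h import *
plan(wf(.001,.1032),.045,97.75)
for n in('side','scene'):
    c=shot(n,n+'8.png');W=c['W'];x,y,z=W[...,0],W[...,1],W[...,2]
    with np.errstate(all='ignore'): m=(x>.42)&(x<.7)&(y>-.2)&(y<.12)&(z>.092)&(z<.112)
    k=cv2.connectedComponentsWithStats(m.astype(np.uint8),connectivity=4);j=1+np.argmax(k[2][1:,4]);p=W[k[1]==j]
    q=cv2.minAreaRect((p[:,:2]*1000).astype(np.float32));print(n,'tub',len(p),q,mf(np.array(q[0])/1000))
E
```

```text
time: 23.25
eef_pos: [0.5664, 0.1001, 0.0474]
ee_rot: [3.139, -0.002, 1.706]
force: [-0.4, 6.2, 4.1]
width: 0.997
grasp_force: 2.9
shift cm [-2.79 -0.01  0.23] turn -0.0 mat-frame now [0.0011 0.1311] q [ 0.08  0.12  1.95  0.    1.06 -0.06] t 23.25
side tub 3306 ((579.1189575195312, -6.443107604980469), (118.96859741210938, 184.82740783691406), 7.535646915435791) [-0.0007  0.0239]
scene tub 651 ((623.3106689453125, -22.794296264648438), (156.6307373046875, 60.96540832519531), 80.21202850341797) [0.0409 0.0017]
```

```bash
python3 -m inch '[{"translation":[-0.5,0,0],"turn":0,"jaw":1},{"translation":[-1,0,0],"turn":0,"jaw":1},{"translation":[-1.5,0,0],"turn":0,"jaw":1},{"translation":[-1.9,0,0],"turn":0,"jaw":1},{"translation":[-2.2,0,0],"turn":0,"jaw":1},{"translation":[-2.45,0,0],"turn":0,"jaw":1},{"translation":[-2.6,0,0],"turn":0,"jaw":1},{"translation":[-2.6,0,0],"turn":0,"jaw":1},{"translation":[-2.6,0,0],"turn":0,"jaw":1}]'; python3 -c "
from h import *
plan(wf(.001,.1032),.045,97.75)"
python3 -m inch '[{"translation":[1.5,0,0],"turn":0,"jaw":1},{"translation":[4,0,0],"turn":0,"jaw":1},{"translation":[7,0,-2],"turn":0,"jaw":1},{"translation":[10,0,-5],"turn":0,"jaw":1},{"translation":[14,0,-8],"turn":0,"jaw":1},{"translation":[18,0,-11],"turn":0,"jaw":1},{"translation":[22,0,-14],"turn":0,"jaw":1},{"translation":[26,0,-15],"turn":0,"jaw":1},{"translation":[26,0,-15],"turn":0,"jaw":1}]'
cat > look.py <<'E'
from h import *
import sys
for n in('side','scene'):
    c=shot(n,n+sys.argv[1]+'.png');W=c['W'];x,y,z=W[...,0],W[...,1],W[...,2];I=c['img'].astype(int)
    with np.errstate(all='ignore'): m=(x>.42)&(x<.7)&(y>-.2)&(y<.12)&(z>.092)&(z<.112)
    k=cv2.connectedComponentsWithStats(m.astype(np.uint8),connectivity=4);j=1+np.argmax(k[2][1:,4]);p=W[k[1]==j]
    q=cv2.minAreaRect((p[:,:2]*1000).astype(np.float32));print(n,'tub',len(p),q,mf(np.array(q[0])/1000))
    K=np.array([[c['fx'],0,c['cx']],[0,c['fy'],c['cy']],[0,0,1.]])
    u0,v0=dict(side=(230,140),scene=(250,110))[n]
    big=cv2.resize(c['img'][v0:v0+160,u0:u0+190,::-1].copy(),None,fx=4,fy=4,interpolation=2)[:600]
    if n=='side':
        C=np.array([.5842,-.0317])
        for hx,hy,zz in((.075,.107,.001),(.0625,.095,.102),):
            pts=np.array([np.r_[C+a*N*hx+b*T*hy,zz] for a,b in((1,1),(1,-1),(-1,-1),(-1,1))])
            uv=cv2.projectPoints(pts,cv2.Rodrigues(c['R'])[0],c['t'],K,None)[0].reshape(-1,2)
            cv2.polylines(big,[((uv-[u0,v0]+.5)*4-.5).round().astype(np.int32)],True,(0,0,255),1)
    cv2.imwrite(f'pics/big{n}{sys.argv[1]}.png',big)
E
python3 look.py 9
```

```text
time: 24.1
eef_pos: [0.5691, 0.0742, 0.0461]
ee_rot: [3.141, -0.0, 1.707]
force: [0.2, 4.6, 3.3]
width: 1.001
grasp_force: 2.2
shift cm [-0.19  0.07  0.11] turn 0.03 mat-frame now [0.0003 0.1051] q [ 0.04  0.12  1.95  0.    1.06 -0.1 ] t 24.1
time: 24.85
eef_pos: [0.5338, 0.334, 0.1983]
ee_rot: [3.138, -0.0, 1.708]
force: [0.1, -0.1, 0.4]
width: 1.001
grasp_force: 0.0
side tub 3444 ((582.6854248046875, -32.79167175292969), (118.927001953125, 185.24935913085938), 7.773944854736328) [-0.0007 -0.0027]
scene tub 3520 ((580.0282592773438, -30.850563049316406), (118.38933563232422, 183.30206298828125), 7.608065128326416) [-0.0031 -0.0004]
```

View pics/bigside9.png

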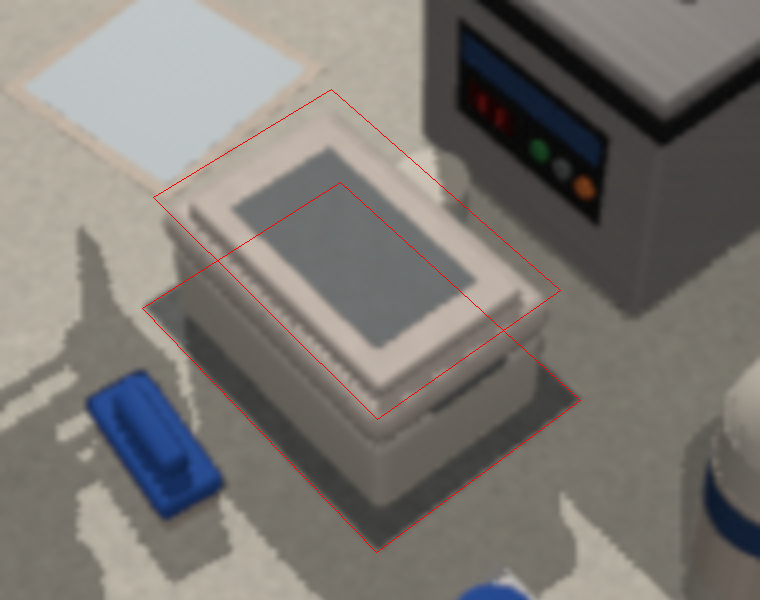

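The tub sits inside the mat outline with even margins, yaw about 7.7° and 2–3 mm from centre. I'll check the untouched objects before handing in.

```bash
python3 - <<'E'
from h import *
for n in('scene','side'):
    A=np.load(n+'0i.npy');c=shot(n);W=c['W'];I=c['img'];x,y,z=W[...,0],W[...,1],W[...,2];i=I.astype(int);bl=i[...,2]>i[...,0]+35
    with np.errstate(all='ignore'):
        for k,m in dict(brush=bl&(z>.015)&(x<.5)&(x>.4)&(abs(y)<.12),bluejar=bl&(z>.042)&(z<.054)&(y<-.18)&(x<.6),white=(z>.034)&(z<.046)&(x>.63)&(x<.70)&(y>0)&(y<.06),trayjar=(z>.043)&(z<.055)&(y<-.265)&(x<.62)&(x>.45),bottle=(z>.05)&(z<.24)&(y<-.1)&(x>.6)&(x<.8)).items():
            p=W[m];print(n,k,len(p),p.mean(0).round(4) if len(p) else '')
E
```

```text
scene brush 542 [ 0.4513 -0.0329  0.0315]
scene bluejar 234 [ 0.5358 -0.2341  0.0476]
scene white 286 [0.6714 0.0298 0.0395]
scene trayjar 227 [ 0.5451 -0.2966  0.0477]
scene bottle 1628 [ 0.6673 -0.2407  0.1457]
side brush 637 [ 0.4505 -0.0423  0.0314]
side bluejar 396 [ 0.5372 -0.2371  0.048 ]
side white 172 [0.6787 0.0285 0.0401]
side trayjar 441 [ 0.5467 -0.2993  0.0479]
side bottle 3411 [ 0.671  -0.2306  0.1364]
```

View pics/bigscene9.png

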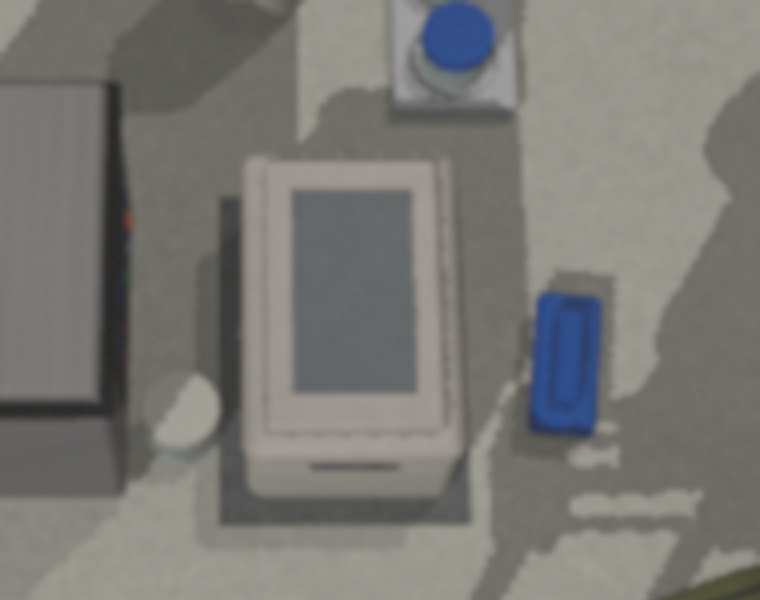

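The tub base (x 247–447) is centred on the mat (220–470) to within about 1–2 mm. The brush, the jars and the tray jar have not moved.

```bash
python3 -c "
from cell import ctrl
print(ctrl.hand_in())"
```

```text
the job is handed in; nothing more can be done
None
```

I handed the job in at about 25 s of the 72 s allowed: the blue-lidded jar is upright in the tray's +y end well, the tub is back square on its mat (about 2–3 mm off centre at most), and in the last images the white-lidded jars, bottle and brush look undisturbed.

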